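# Lift the coin tray level out of the cash box

### The arm

A 6-joint arm with a two-finger parallel gripper is mounted at the origin on the work surface; the furniture and walls round the work are solid. World frame = base frame: x ahead of the robot, y to its left, z up, the work surface at z = 0. Lengths are in m, angles in rad, forces in N, time in s.
With the tool pointing down it reaches from about 0.375 to 0.975 m from the base axis. Payload 3.8 kg.
Tool frame: the origin (TCP) lies midway between the tips of the shut fingers; the grasp point (between the pads) lies 19 mm behind it; z points along the fingers, y is the line along which they close (so a half turn about z gives the same grasp; the last joint's range is limited). The gripper opens to 85 mm and grips with 20 to 120 N. Pads are 22 mm wide; open, the fingers measure 114 mm over their backs; the gripper's body (76 mm by 85 mm) begins 54 mm behind the grasp point. The pads swing forward as they close: fully open they stand 13 mm farther back than shut.
Start: joints at [-1.288, 0.264, 1.604, -0, 1.274, -0.037], TCP at [0.212, -0.641, 0.231] pointing down, gripper open.
Joint ranges: [-2.63, 2.63], [-0.94, 2.18], [0.31, 2.57], [-1.31, 4.45], [0, 2.66], [-2.55, 2.55]. Speed limits (rad/s): [2.57, 2.57, 3.14, 3.14, 3.14, 3.14].

### API

Orientations are given as a rotation vector (axis times angle).
In Python, from workcell import read_state, vision, ticket gives the robot as it stands. The module is installed in compiled form; this text tells all that it offers.
- The arm moves only by the tool jog_arm, never from a script. Its arguments are lists of equal length, an entry for each row: "turn": the turn, a rotation vector about the tool's x, y, z in rad, a list of three; "delta_pos": the shift along the tool's x, y, z in m, a list of three; "gripper": the finger opening in m, from 0 to 0.0854. In form: {"turn": [[rx, ry, rz], ...], "delta_pos": [[dx, dy, dz], ...], "gripper": [gripper, ...]}. A call has 1 to 20 rows; each row shifts and turns the commanded pose from where the row before left it, along the tool's axes as they then stand; what a row does not reach is not made up. A row lasts 1/12 s, in which the tool goes at most 41.7 mm and 7.16 degrees, less where a joint would pass 70% of its speed; a pose out of reach is approached as far as the arm can. A call with a gripper value outside its range is refused whole. The fingers move at their own pace and stop on an object; "grip_force" is the grip in N (left out, the last holds). Time passes only in rows, so rows that do not move let the fingers close. It gives the time, the measured TCP pose, the force, the opening and the grip force at its end, in the units of the state.
- read_state(): the state, without advancing time (a new reading comes with each control period).
- vision.read_camera(name): name is "scene" or "top" or "wrist"; returns the picture (420x560x3 uint8, red, green, blue); there is no depth.
- vision.calibration(name): a dict with "vfov" (degrees; the focal length in pixels is half the picture's height over the tangent of half this angle, whatever the lens; pixels are square), "cx", "cy" (the principal point, pixels), "dist" ([k1, k2, p1, p2, k3] as OpenCV has them; the pictures are not rectified), "R" (3x3) and "t" (3): a world point X has camera coordinates R X + t; the wrist camera has in their place "mount" (4x4, takes a point from camera to tool coordinates, whose origin is the TCP and whose axes are the flange's). Camera axes: x right, y down, z forward; pixel columns grow to the right and rows downward; lengths in m; the calibration is good to about 2 mm. A picture is of the moment at which its call begins: read the wrist's pose just before it. calibration takes no time and is no camera call.
- ticket.finish_job(): hands the job in; it is judged then, once.
The state is a dict: "time": time; "q": joint angles; "joint_vel": joint speeds; "joint_torque": joint torques, N m; "tool_pos": TCP position; "tcp_rot": TCP orientation; "wrist_force": force on the tool from outside, world axes, zero at the start; "torque": the same for the moment, N m; "width": opening from 0.0 (shut) to 1.0 (fully open); "grip_force": force on a finger pad.
Only numpy, scipy, OpenCV 4.12 (cv2) and the standard library are available. Lean on these libraries where they do the work, as an engineer would, in place of code of your own. Each camera call takes 0.05 s, during which the arm holds its last target. There are 200 camera calls.

### The job

It is cash-up time, but somebody left the pink highlighter lying across the folded handle of the coin tray in the open cash box: pick it out and lay it down gently on the desk beside the box. Then swing the tray's handle upright, lift the tray by it straight up out of the box without tipping it, and finish while still holding it there, steady and level over the box with its underside at least 6 cm above the box's rim, so that the slips underneath can be taken out. Every coin roll stays in the tray, and the stamp, clip box and hand gel stay where they are.

Things in the scene. Friction and masses are not known exactly. Their poses are not given: they have to be found in the camera images.
- cash_box: open blue steel cash box, 181 (x) x 237 (y) x 78 mm high, walls 2.5 mm, fixed. Origin: centre of its underside, on the desk; +x is the far side, where the lid stands open, fixed, leaning back 13 degrees, its top edge 255 mm up; -x is the front (key reaching 33 mm out). The tray drops in with 3 mm play all round and rests on ledges, its underside 38 mm above the desk
- coin_tray: black lift-out coin tray, 170 (x) x 226 (y) x 42 mm, about 0.6 kg with six coin rolls, balanced about its handle. Origin: centre of its underside; axes as the box's. Outer walls 3 mm thick and middle wall (along y at x = 0, 4 mm) 42 mm high. The front middle well under the folded handle (x -82 to -2, y -50 to 50) holds only flat coins (below 10 mm): fingers may reach in. Rolls lie in side channels
- bail (a joint): angle of the tray's fold-down handle: 0 = folded flat to the front (-x), 1.57 = upright, stop at 1.9. Stiff enough (0.08 N m) to stay where it is left. It turns about an axis along the tray's y, at tray x = 0, 36.5 mm above the tray's underside. U of 4 mm wire, 94 mm wide, its grip 45 mm from the axis
- handle_grip (a point): middle of the handle's round grey grip, 11 mm thick, 72 mm long along the tray's y. Folded: at tray x = -45 mm, y = 0, 36.5 mm above the tray's underside, with 30 mm free before and 37 mm behind it for fingers (open them 45 mm at most there); it can turn between the fingers. Upright: over the tray's middle, 81.5 mm above its underside
- monitor: screen standing on the desk, fixed; its head is 418 mm wide (own y), 112 mm deep (own x -50 to 62), from 75 to 440 mm above the desk, its face to own -x. Origin: centre of its foot. It stands between the right side of the desk and the cash box: pass in front of it, near the robot, or above it
- highlighter: pink highlighter, 17 x 118 x 17 mm, 13 to 24 g. Origin: centre of its underside; its long axis is its own y. At the start it lies level across the folded handle and the tray's middle wall, roughly square to the handle, its underside level with the tray's top (80 mm above the desk)
- roll_red: red paper coin roll with a white band, 23 mm across, 68 mm long along its own x, 60 g, loose in one of the tray's side channels (26 mm wide, 80 mm long). Origin: lowest point under its middle at the start
- roll_blue: blue paper coin roll with a white band, 23 mm across, 68 mm long along its own x, 60 g, loose in one of the tray's side channels (26 mm wide, 80 mm long). Origin: lowest point under its middle at the start
- roll_green: green paper coin roll with a white band, 23 mm across, 68 mm long along its own x, 60 g, loose in one of the tray's side channels (26 mm wide, 80 mm long). Origin: lowest point under its middle at the start
- roll_yellow: yellow paper coin roll with a white band, 23 mm across, 68 mm long along its own x, 60 g, loose in one of the tray's side channels (26 mm wide, 80 mm long). Origin: lowest point under its middle at the start
- roll_orange: orange paper coin roll with a white band, 23 mm across, 68 mm long along its own x, 60 g, loose in one of the tray's side channels (26 mm wide, 80 mm long). Origin: lowest point under its middle at the start
- roll_brown: brown card paper coin roll with a white band, 23 mm across, 68 mm long along its own x, 60 g, loose in one of the tray's side channels (26 mm wide, 80 mm long). Origin: lowest point under its middle at the start
- stamp: black self-inking stamp, 46 x 68 x 75 mm, on the desk to the right; leave it alone. Origin: centre of its underside
- clip_box: flat clear box with green lid, 52 x 64 x 21 mm, on the desk to the right; leave it alone. The desk left of it, round x 0.42, y -0.10, is bare. Origin: centre of its underside
- gel_bottle: hand gel bottle with blue cap, 38 x 47 x 106 mm, standing on the desk to the right; leave it alone. Origin: centre of its underside

How it is judged:
On the way, in this order (a step that is already met when the one before it is completed fails the run):
1. the highlighter lies on the desk beside the cash box, let go (height (world z) of highlighter below 0.03 m and horizontal distance between highlighter and cash_box above 0.1 m and contact force between highlighter and cash_box below 0.05 N and contact force between highlighter and coin_tray below 0.05 N and contact force between the fingers and highlighter below 0.05 N and linear speed of highlighter below 0.03 m/s), for 0.2 s.
2. the tray's handle is swung upright (within about 15 degrees) while the tray still sits in the box (value of joint bail between 1.3 and 1.85 rad and height (world z) of coin_tray below 0.05 m), for 0.1 s.
At the end, for the whole second after the job is handed in: The tray hangs from the fingers by its upright handle, underside 5 cm or more above the box's rim, within 6 cm of straight over the box, level within 7 degrees, at rest, touching neither box nor highlighter, all six rolls in it; the highlighter lies on the desk beside the box (height (world z) of coin_tray above 0.128 m and angle between coin_tray's own z axis and vertical below 0.12 rad and horizontal distance between coin_tray and cash_box below 0.06 m and linear speed of coin_tray below 0.03 m/s and angular speed of coin_tray below 0.25 rad/s and contact force between each of coin_tray, highlighter and cash_box below 0.05 N and contact force between each of coin_tray, the fingers and highlighter below 0.05 N and contact force between the fingers and coin_tray above 1 N and distance between the grasp point and handle_grip below 0.035 m and value of joint bail above 1.2 rad and height (world z) of highlighter below 0.03 m and horizontal distance between highlighter and cash_box above 0.1 m and contact force between highlighter and coin_tray below 0.05 N and z of roll_red in the frame of coin_tray between -0.005 and 0.03 m and x of roll_red in the frame of coin_tray between -0.085 and 0.085 m and y of roll_red in the frame of coin_tray between -0.113 and 0.113 m and z of roll_blue in the frame of coin_tray between -0.005 and 0.03 m and x of roll_blue in the frame of coin_tray between -0.085 and 0.085 m and y of roll_blue in the frame of coin_tray between -0.113 and 0.113 m and z of roll_green in the frame of coin_tray between -0.005 and 0.03 m and x of roll_green in the frame of coin_tray between -0.085 and 0.085 m and y of roll_green in the frame of coin_tray between -0.113 and 0.113 m and z of roll_yellow in the frame of coin_tray between -0.005 and 0.03 m and x of roll_yellow in the frame of coin_tray between -0.085 and 0.085 m and y of roll_yellow in the frame of coin_tray between -0.113 and 0.113 m and z of roll_orange in the frame of coin_tray between -0.005 and 0.03 m and x of roll_orange in the frame of coin_tray between -0.085 and 0.085 m and y of roll_orange in the frame of coin_tray between -0.113 and 0.113 m and z of roll_brown in the frame of coin_tray between -0.005 and 0.03 m and x of roll_brown in the frame of coin_tray between -0.085 and 0.085 m and y of roll_brown in the frame of coin_tray between -0.113 and 0.113 m); the arm keeps its last pose, push and grip.
It fails at once if the tray is tipped by more than about 15 degrees (angle between coin_tray's own z axis and vertical above 0.26 rad).
It fails at once if the highlighter falls or is flung (let go more than about 4 cm up) (linear speed of highlighter above 0.9 m/s and contact force between the fingers and highlighter below 0.01 N).
It fails at once if the stamp, clip box or hand gel is shoved by more than 4 cm (distance of any of stamp, clip_box, gel_bottle from where it was at the start of the episode above 0.04 m).
It also fails if it takes over 58 s, if anything falls off the work surface, if the arm or the gripper's body presses on something with over 40 N, if the wrist force passes 120 N, or if a joint passes its speed limit or range.

## Working session

There is one attempt and no reset: what is moved stays moved. The work goes in short steps, Python scripts to look and compute and a tool call to move; the robot and the scene stay as the last step left them, time stands still between calls to the robot, and variables do not carry over. Pictures are saved under pics/ and viewed, at most 10 in all, crops included, and the job is handed in when it is done.

Besides the shell and the picture viewer there is one more tool, called as a command line: name --argument value ..., lists and objects as JSON in quotes. jog_arm: Moves the arm, as the interface text tells. Its arguments: {"type":"object","properties":{"turn":{"type":"array","items":{"type":"array","items":{"type":"number"}}},"delta_pos":{"type":"array","items":{"type":"array","items":{"type":"number"}}},"gripper":{"type":"array","items":{"type":"number"}},"grip_force":{"type":"number"}},"required":["turn","delta_pos","gripper"]}

```bash
mkdir -p pics; cat > h.py <<'E'
import numpy as np, cv2
from workcell import read_state, vision, ticket
from scipy.spatial.transform import Rotation as Ro
def cam(n, s=None):
    c=vision.calibration(n); f=210/np.tan(np.radians(c['vfov'])/2)
    K=np.array([[f,0,c['cx']],[0,f,c['cy']],[0,0,1]])
    if 'R' in c and n!='wrist': R,t=np.array(c['R']),np.array(c['t'])
    else:
        T=np.eye(4);T[:3,:3]=Ro.from_rotvec(s['tcp_rot']).as_matrix();T[:3,3]=s['tool_pos']
        M=np.linalg.inv(T@np.array(c['mount']));R,t=M[:3,:3],M[:3,3]
    return K,np.array(c['dist'],float),R,t
def px2w(n,px,z,s=None):
    K,d,R,t=cam(n,s); u=cv2.undistortPoints(np.array(px,float).reshape(-1,1,2),K,d).reshape(-1,2)
    r=np.c_[u,np.ones(len(u))]@R; o=-R.T@t; z=np.broadcast_to(z,len(u))
    return o+r*((z-o[2])/r[:,2])[:,None]
def w2px(n,P,s=None):
    K,d,R,t=cam(n,s); return cv2.projectPoints(np.array(P,float).reshape(-1,3),cv2.Rodrigues(R)[0],t,K,d)[0].reshape(-1,2)
def snap(n,fn):
    s=read_state(); im=vision.read_camera(n); cv2.imwrite('pics/'+fn,im[:,:,::-1]); return s,im
E
python3 - <<'E'
from h import *
a=snap('top','top0.png')[1]; b=snap('scene','scene0.png')[1]
cv2.imwrite('pics/both.png',np.hstack([cv2.resize(a,(400,300)),cv2.resize(b,(400,300))])[:,:,::-1])
s=read_state();print(s)
for n in('top','scene'):
    K,d,R,t=cam(n);print(n,-R.T@t,R[2])
E
```

```text
{'time': 0.1, 'q': array([-1.28790483e+00,  2.64690947e-01,  1.60527095e+00,  2.12480741e-05,
        1.27372339e+00, -3.69438668e-02]), 'joint_vel': array([ 0.00203227, -0.00303576, -0.00299962, -0.00077398,  0.0013259 ,
        0.00146558]), 'joint_torque': array([-2.26620659e-04, -5.16708612e+01, -3.68589199e+01, -8.17566593e-05,
        6.20833292e-03, -4.82843598e-05]), 'tool_pos': array([ 0.21201264, -0.64011899,  0.2300596 ]), 'tcp_rot': array([-3.09945593e+00, -4.99916812e-01,  3.71298972e-04]), 'wrist_force': array([-0.40568545,  0.9492319 ,  0.61622766]), 'torque': array([ 0.00837219,  0.02221578, -0.03761146]), 'grip_force': 0.0, 'width': 0.9948104974631226}
top [0.2033491  0.01524516 1.23108012] [ 0.19158922 -0.00343473 -0.98146919]
scene [-0.110824   -0.58958067  0.54036061] [ 0.58998322  0.6365424  -0.49672283]
```

View pics/top0.png

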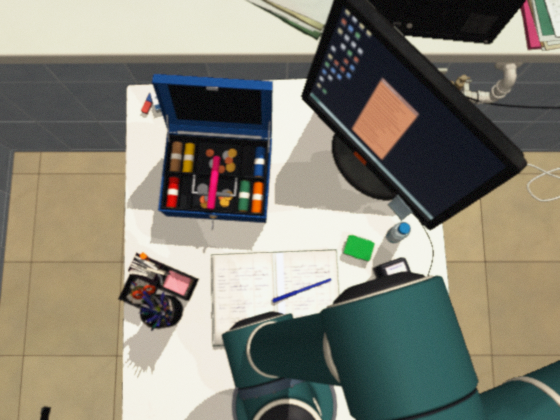

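View pics/scene0.png

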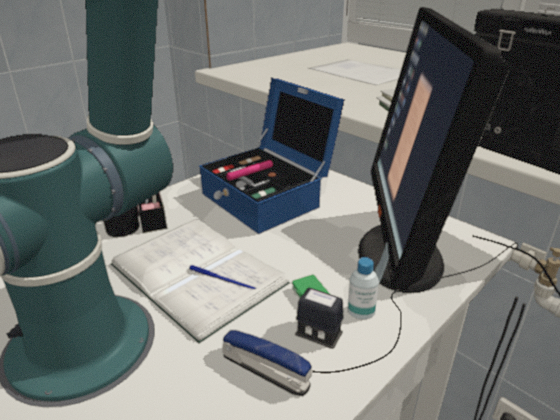

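Top view: up is +x and left is +y. The box is at about (215,175), with the highlighter on it running (215,158)-(211,207) and the lid behind it. The monitor is at upper right, with the clip box at (358,249) and the gel at (400,232).

```bash
python3 - <<'E'
from h import *
im=cv2.imread('pics/top0.png')[120:230,145:285]
cv2.imwrite('pics/crop.png',cv2.resize(im,None,fx=5.4,fy=5.4,interpolation=cv2.INTER_CUBIC))
E
```

```text
(no output)
```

View pics/crop.png

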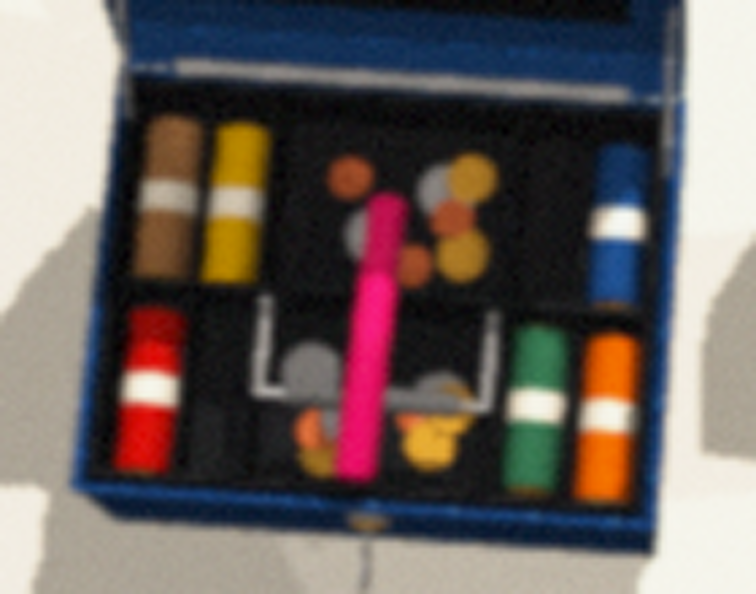

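The crop shows the handle's corners at (258,393) and (488,408), and its pivots at (265,300) and (493,315). The highlighter's ends are at (388,195) and (357,478), and the box's front rim corners at about (75,487) and (655,518).

```bash
python3 - <<'E'
from h import *
c=lambda l:[((u+.5)/5.4-.5+145,(v+.5)/5.4-.5+120) for u,v in l]
H=px2w('top',c([(258,393),(488,408),(265,300),(493,315)]),.0745); print(H.round(4))
m=H[:2].mean(0); p=H[2:].mean(0); print('grip',m,'piv',p,np.linalg.norm(m-p),np.linalg.norm(H[0]-H[1]))
h=px2w('top',c([(388,195),(357,478)]),.0885); print('hl',h.round(4),h.mean(0),np.linalg.norm(h[0]-h[1]),np.degrees(np.arctan2(*(h[0]-h[1])[[1,0]])))
F=px2w('top',c([(75,487),(655,518),(130,75),(670,100)]),.078); print('rim',F.round(4),F.mean(0),np.linalg.norm(F[0]-F[1]),np.linalg.norm(F[0]-F[2]))
d=H[0]-H[1]+H[2]-H[3];print('yaw handle',np.degrees(np.arctan2(-d[0],d[1])))
d=F[0]-F[1];print('yaw rim',np.degrees(np.arctan2(-d[0],d[1])))
print('clip,gel',px2w('top',[(358,249),(403,232)],[.02,.1]).round(3), 'notebook', px2w('top',[(212,250),(340,250),(340,340)],0).round(3))
print('yaw tool',Ro.from_rotvec(read_state()['tcp_rot']).as_matrix())
E
```

```text
[[0.4633 0.2016 0.0745]
 [0.4569 0.1068 0.0745]
 [0.5028 0.1999 0.0745]
 [0.4963 0.1053 0.0745]]
grip [0.46010235 0.15417829 0.0745    ] piv [0.49955328 0.15257134 0.0745    ] 0.03948364162040588 0.09503297286133255
hl [[0.5438 0.1482 0.0885]
 [0.4249 0.1582 0.0885]] [0.48434157 0.15322413 0.0885    ] 0.11931395957066036 -4.8117416885895885
rim [[0.4232 0.2746 0.078 ]
 [0.4103 0.0378 0.078 ]
 [0.5993 0.2589 0.078 ]
 [0.5882 0.0322 0.078 ]] [0.50527772 0.15087574 0.078     ] 0.2370705783008622 0.17679072684490987
yaw handle -3.8673523816590225
yaw rim -3.12824534041759
clip,gel [[ 0.343 -0.172  0.02 ]
 [ 0.37  -0.257  0.1  ]] notebook [[ 0.343  0.164  0.   ]
 [ 0.343 -0.133  0.   ]
 [ 0.14  -0.128  0.   ]]
yaw tool [[ 9.49289186e-01  3.14403758e-01 -5.64611765e-04]
 [ 3.14404250e-01 -9.49287052e-01  2.01511956e-03]
 [ 9.75825275e-05 -2.09044755e-03 -9.99997810e-01]]
```

```bash
python3 - <<'E'
from h import *
P=[(305,95),(430,225),(525,163),(345,0)]
for z in(.075,.44): print(z,px2w('top',P,z)[:,:2].round(3).tolist())
E
```

```text
0.075 [[0.693, -0.051], [0.389, -0.323], [0.531, -0.547], [0.936, -0.15]]
0.44 [[0.539, -0.03], [0.331, -0.217], [0.428, -0.37], [0.705, -0.098]]
```

jog_arm --turn '[[0, 0, 0.101], [0, 0, 0.101], [0, 0, 0.101], [0, 0, 0.101], [0, 0, 0], [0, 0, 0], [0, 0, 0], [0, 0, 0], [0, 0, 0], [0, 0, 0], [0, 0, 0], [0, 0, 0], [0, 0, 0], [0, 0, 0], [0, 0, 0], [0, 0, 0], [0, 0, 0], [0, 0, 0], [0, 0, 0], [0, 0, 0]]' --delta_pos '[[0, 0, 0], [0, 0, 0], [0, 0, 0], [0, 0, 0], [0, -0.031, -0.005], [0, -0.031, -0.005], [0, -0.031, -0.005], [0, -0.031, -0.005], [0, -0.031, -0.005], [0, -0.031, -0.005], [0, -0.031, -0.005], [0, -0.031, -0.005], [0, -0.031, -0.005], [0, -0.031, -0.005], [0.017, -0.0275, 0], [0.017, -0.0275, 0], [0.017, -0.0275, 0], [0.017, -0.0275, 0], [0.017, -0.0275, 0], [0, 0, 0]]' --gripper '[0.085, 0.085, 0.085, 0.085, 0.05, 0.05, 0.05, 0.05, 0.05, 0.05, 0.05, 0.05, 0.05, 0.05, 0.05, 0.05, 0.05, 0.05, 0.05, 0.05]'

```text
time: 1.77
tool_pos: [0.3367, -0.1978, 0.281]
tcp_rot: [-3.136, 0.123, -0.002]
wrist_force: [-0.7, -0.4, -0.1]
width: 0.582
grip_force: 0.0
```

jog_arm --turn '[[0, 0, 0], [0, 0, 0], [0, 0, 0], [0, 0, 0], [0, 0, 0], [0, 0, 0], [0, 0, 0], [0, 0, 0], [0, 0, 0], [0, 0, 0], [0, 0, 0], [0, 0, 0], [0, 0, 0], [0, 0, 0]]' --delta_pos '[[0.0097, -0.0306, 0], [0.0097, -0.0306, 0], [0.0097, -0.0306, 0], [0.0097, -0.0306, 0], [0.0097, -0.0306, 0], [0.0097, -0.0306, 0], [0.0099, -0.0298, 0.0133], [0.0099, -0.0298, 0.0133], [0.0099, -0.0298, 0.0133], [0.0099, -0.0298, 0.0133], [0.0099, -0.0298, 0.0133], [0.0099, -0.0298, 0.0133], [0, 0, 0], [0, 0, 0]]' --gripper '[0.05, 0.05, 0.05, 0.05, 0.05, 0.05, 0.05, 0.05, 0.05, 0.05, 0.05, 0.05, 0.05, 0.05]'

```text
time: 2.93
tool_pos: [0.4814, 0.1496, 0.1997]
tcp_rot: [3.137, -0.128, -0.006]
wrist_force: [-0.6, -0.4, -0.1]
width: 0.586
grip_force: 0.0
```

```bash
python3 - <<'E'
from h import *
s,im=snap('wrist','w1.png'); print(s['tool_pos'],s['tcp_rot'],s['q'])
K,d,R,t=cam('wrist',s);print(-R.T@t,R[2]); np.save('s1.npy',s,allow_pickle=True)
print(w2px('wrist',[[.484,.153,.0885],[.458,.154,.0745],[.544,.148,.0885],[.425,.158,.0885]],s))
E
```

```text
[0.48143207 0.14959049 0.19969361] [ 3.13747314 -0.12817864 -0.00570936] [ 2.52115442e-01 -3.60646753e-02  1.99594098e+00 -4.13507461e-04
  1.18563021e+00  1.90473066e+00]
[0.55131756 0.14396685 0.3413075 ] [-0.2754483   0.02077891 -0.96109129]
[[270.90230252 203.23085748]
 [272.76990532 231.22669081]
 [270.58042138 116.02262235]
 [271.08211541 278.8797044 ]]
```

View pics/w1.png

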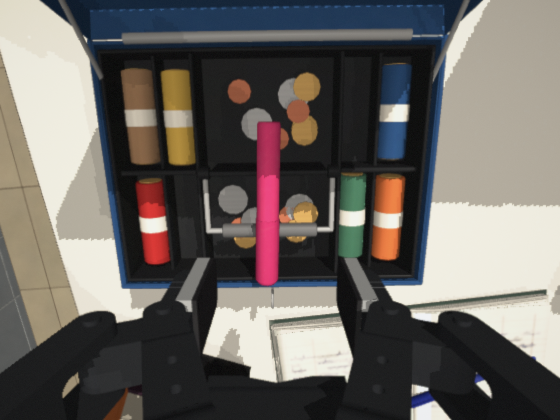

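The wrist view is clear. The highlighter runs (269,123)-(267,285), the grey grip runs (223,230)-(317,230), and the middle wall runs from (122,171) to (415,169). All of it lies within a few pixels of my predictions.

```bash
python3 - <<'E'
from h import *
s=np.load('s1.npy',allow_pickle=True).item()
h=px2w('wrist',[(269,123),(267,285)],.0885,s);print(h,h.mean(0),np.linalg.norm(h[0]-h[1]),np.degrees(np.arctan2(*(h[0]-h[1])[[1,0]])))
g=px2w('wrist',[(223,230),(317,230)],.0745,s);print(g,g.mean(0),np.linalg.norm(g[0]-g[1]))
w=px2w('wrist',[(122,171),(415,169)],.08,s);print(w,w.mean(0));d=w[0]-w[1];print(np.degrees(np.arctan2(-d[0],d[1])))
E
```

```text
[[0.53956026 0.14944971 0.0885    ]
 [0.42015349 0.16153593 0.0885    ]] [0.47985688 0.15549282 0.0885    ] 0.12001688403693435 -5.779729547679425
[[0.46215988 0.19193901 0.0745    ]
 [0.45616466 0.12011349 0.0745    ]] [0.45916227 0.15602625 0.0745    ] 0.0720752936934756
[[0.51455654 0.25795239 0.08      ]
 [0.49852683 0.04788809 0.08      ]] [0.50654168 0.15292024 0.08      ]
-4.3637024937362785
```

jog_arm --turn '[[0, 0, 0], [0, 0, 0], [0, 0, 0], [0, 0, 0], [0, 0, 0], [0, 0, 0], [0, 0, 0], [0, 0, 0], [0, 0, 0], [0, 0, 0], [0, 0, 0], [0, 0, 0], [0, 0, 0], [0, 0, 0], [0, 0, 0], [0, 0, 0]]' --delta_pos '[[0, -0.003, 0.0155], [0, -0.0025, 0.0155], [0, 0, 0.0155], [0, 0, 0.0155], [0, 0, 0.0155], [0, 0, 0.0155], [0, 0, 0.0155], [0, 0, 0.0155], [0, 0, 0], [0, 0, 0], [0, 0, 0], [0, 0, 0], [0, 0, 0], [0, 0, 0], [0, 0, 0], [0, 0, 0]]' --gripper '[0.05, 0.05, 0.05, 0.05, 0.05, 0.05, 0.05, 0.05, 0.05, 0.0, 0.0, 0.0, 0.0, 0.0, 0.0, 0.0]' --grip_force 25

```text
time: 4.32
tool_pos: [0.4839, 0.1546, 0.0792]
tcp_rot: [3.139, -0.132, 0.004]
wrist_force: [-1.4, -2.2, 6.3]
width: 0.193
grip_force: 28.6
```

jog_arm --turn '[[0, 0, 0], [0, 0, 0], [0, 0, 0], [0, 0, 0], [0, 0, 0], [0, 0, 0], [0, 0, 0], [0, 0, 0], [0, 0, 0], [0, 0, 0], [0, 0, 0], [0, 0, 0], [0, 0, 0], [0, 0, 0], [0, 0, 0], [0, 0, 0], [0, 0, 0], [0, 0, 0]]' --delta_pos '[[0, 0, -0.01], [0, 0, -0.02], [0, 0, -0.02], [0, 0, -0.02], [0, 0, -0.02], [0, 0, -0.02], [-0.0033, 0.0249, 0], [-0.0033, 0.0249, 0], [-0.0033, 0.0249, 0], [-0.0033, 0.0249, 0], [-0.0033, 0.0249, 0], [-0.0033, 0.0249, 0], [-0.0033, 0.0249, 0], [-0.0033, 0.0249, 0], [-0.0033, 0.0249, 0], [-0.0033, 0.0249, 0], [0, 0, 0], [0, 0, 0]]' --gripper '[0, 0, 0, 0, 0, 0, 0, 0, 0, 0, 0, 0, 0, 0, 0, 0, 0, 0]'

```text
time: 5.82
tool_pos: [0.4287, -0.0913, 0.188]
tcp_rot: [-3.138, 0.137, -0.001]
wrist_force: [0.4, -0.7, -0.6]
width: 0.197
grip_force: 27.7
```

```bash
python3 - <<'E'
from h import *
s,im=snap('wrist','w2.png'); print(s['tool_pos'],s['tcp_rot'],s['width'],s['wrist_force'])
E
```

```text
[ 0.4286831  -0.09129299  0.18800418] [-3.13820501e+00  1.36525250e-01 -1.06300199e-03] 0.1966598888236011 [ 0.43444353 -0.65914161 -0.58810949]
```

View pics/w2.png

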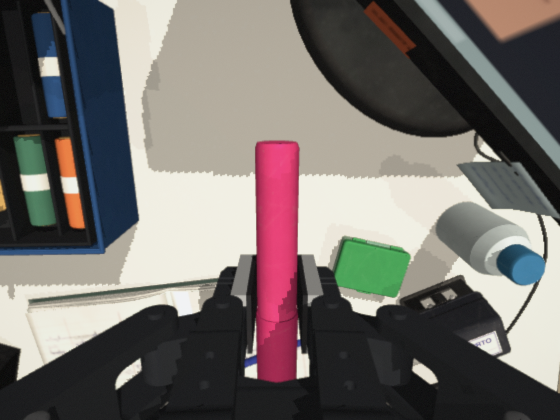

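The highlighter is held squarely along the tool, with bare desk below it. The clip box at (372,267) and the box's wall at (110,150) are both clear.

jog_arm --turn '[[0, 0, 0], [0, 0, 0], [0, 0, 0], [0, 0, 0], [0, 0, 0], [0, 0, 0], [0, 0, 0], [0, 0, 0], [0, 0, 0], [0, 0, 0], [0, 0, 0], [0, 0, 0], [0, 0, 0]]' --delta_pos '[[0.004, 0, 0.02], [0.004, 0, 0.02], [0.004, 0, 0.02], [0.004, 0, 0.02], [0, 0, 0.02], [0, 0, 0.02], [0, 0, 0.02], [0, 0, 0.02], [0, 0, 0.01], [0, 0, 0.005], [0, 0, 0.005], [0, 0, 0], [0, 0, 0]]' --gripper '[0, 0, 0, 0, 0, 0, 0, 0, 0, 0, 0, 0, 0]'

```text
time: 6.95
tool_pos: [0.4456, -0.092, 0.0082]
tcp_rot: [3.139, -0.132, 0.002]
wrist_force: [0.3, -0.6, 1.1]
width: 0.196
grip_force: 27.7
```

jog_arm --turn '[[0, 0, 0], [0, 0, 0], [0, 0, 0], [0, 0, 0], [0, 0, 0], [0, 0, 0], [0, 0, 0], [0, 0, 0], [0, 0, 0], [0, 0, 0], [0, 0, 0], [0, 0, 0], [0, 0, 0], [0, 0, 0], [0, 0, 0], [0, 0, 0], [0, 0, 0], [0, 0, 0]]' --delta_pos '[[0, 0, 0.003], [0, 0, 0.003], [0, 0, 0], [0, 0, 0], [0, 0, 0], [0, 0, 0], [0, 0, 0], [0, 0, 0], [0, 0, -0.01], [0, 0, -0.02], [0, 0, -0.02], [0, 0, -0.025], [0, 0, -0.025], [0, 0, -0.025], [0, 0, -0.025], [0, 0, -0.025], [0, 0, -0.02], [0, 0, 0]]' --gripper '[0, 0, 0, 0.02, 0.03, 0.045, 0.045, 0.045, 0.045, 0.045, 0.045, 0.045, 0.045, 0.045, 0.045, 0.045, 0.045, 0.045]'

```text
time: 8.45
tool_pos: [0.4479, -0.0928, 0.2025]
tcp_rot: [3.137, -0.132, 0.015]
wrist_force: [1.0, -1.2, 1.2]
width: 0.53
grip_force: 0.0
```

```bash
python3 - <<'E'
from h import *
s,im=snap('wrist','w3.png'); print(s['tool_pos'],s['tcp_rot'],s['width'],s['q'])
hsv=cv2.cvtColor(im,cv2.COLOR_RGB2HSV); m=((hsv[...,0]>160)&(hsv[...,0]<177)&(hsv[...,1]>150)).astype(np.uint8)
n,l,st,c=cv2.connectedComponentsWithStats(m); i=1+st[1:,4].argmax(); print(st[i],px2w('wrist',[c[i]],.0085,s))
E
```

```text
[ 0.44791289 -0.09279478  0.20247363] [ 3.13669365 -0.13208619  0.01492825] 0.5302124655309927 [-2.58750986e-01 -1.43250950e-01  2.08850068e+00  1.01867122e-05
  1.18660738e+00  1.39621185e+00]
[ 268  127   16  125 1980] [[ 0.44469128 -0.09213799  0.0085    ]]
```

View pics/w3.png

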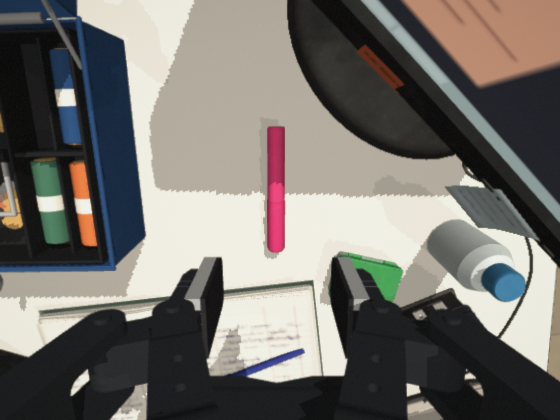

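The highlighter lies let go on bare desk at (0.445, -0.092). Next I go over the handle and turn the tool by 90 degrees.

jog_arm --turn '[[0, 0, 0], [0, 0, 0], [0, 0, 0], [0, 0, 0], [0, 0, 0], [0, 0, 0], [0, 0, 0], [0, 0, 0], [0, 0, -0.12], [0, 0, -0.12], [0, 0, -0.12], [0, 0, -0.12], [0, 0, -0.12], [0, 0, -0.12], [0, 0, -0.12], [0, 0, -0.12], [0, 0, -0.12], [0, 0, -0.12], [0, 0, -0.12], [0, 0, -0.12]]' --delta_pos '[[-0.0012, -0.0311, 0], [-0.0012, -0.0311, 0], [-0.0012, -0.0311, 0], [-0.0012, -0.0311, 0], [-0.0012, -0.0311, 0], [-0.0012, -0.0311, 0], [-0.0012, -0.0311, 0], [-0.0012, -0.0311, 0], [0, 0, 0], [0, 0, 0], [0, 0, 0], [0, 0, 0], [0, 0, 0], [0, 0, 0], [0, 0, 0], [0, 0, 0], [0, 0, 0], [0, 0, 0], [0, 0, 0], [0, 0, 0]]' --gripper '[0.04, 0.04, 0.04, 0.04, 0.04, 0.04, 0.04, 0.04, 0.04, 0.04, 0.04, 0.04, 0.04, 0.04, 0.04, 0.04, 0.04, 0.04, 0.04, 0.04]'

```text
time: 10.17
tool_pos: [0.455, 0.1564, 0.195]
tcp_rot: [-2.44, -1.977, 0.004]
wrist_force: [-0.1, -0.9, -0.5]
width: 0.47
grip_force: 0.0
```

jog_arm --turn '[[0, 0, -0.12], [0, 0, -0.018], [0, 0, 0], [0, 0, 0]]' --delta_pos '[[0, 0, 0], [0, 0, 0], [0, 0, 0], [0, 0, 0]]' --gripper '[0.04, 0.04, 0.04, 0.04]'

```text
time: 10.5
tool_pos: [0.4556, 0.1566, 0.1958]
tcp_rot: [-2.308, -2.131, 0.002]
wrist_force: [-0.6, -0.6, 1.1]
width: 0.469
grip_force: 0.0
```

```bash
python3 - <<'E'
from h import *
s,im=snap('wrist','w4.png'); M=Ro.from_rotvec(s['tcp_rot']).as_matrix();print(s['tool_pos'],M.round(4),s['width'],s['q'])
np.save('s4.npy',s,allow_pickle=True); print(w2px('wrist',[[.459,.156,.0745]],s))
E
```

```text
[0.45558387 0.15655368 0.19577484] [[ 7.970e-02  9.968e-01 -1.400e-03]
 [ 9.968e-01 -7.970e-02 -4.000e-04]
 [-5.000e-04 -1.300e-03 -1.000e+00]] 0.46929291440066323 [ 2.79289628e-01 -7.95320726e-02  2.04444069e+00 -1.44951048e-05
  1.17809469e+00  3.59128317e-01]
[[280.86225201 202.60274229]]
```

View pics/w4.png

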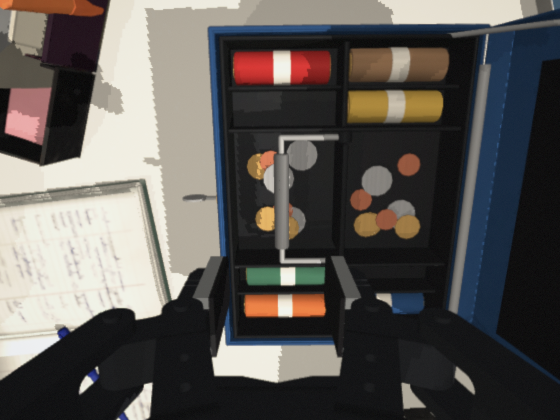

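The grip is at (281,155)-(282,248), right on the prediction, so the descent is centred.

jog_arm --turn '[[0, 0, 0], [0, 0, 0], [0, 0, 0], [0, 0, 0], [0, 0, 0], [0, 0, 0], [0, 0, 0], [0, 0, 0], [0, 0, 0], [0, 0, 0], [0, 0, 0]]' --delta_pos '[[0, 0.0035, 0.0155], [0, 0, 0.0155], [0, 0, 0.0155], [0, 0, 0.0155], [0, 0, 0.0155], [0, 0, 0.0155], [0, 0, 0.0155], [0, 0, 0.0155], [0, 0, 0.008], [0, 0, 0.007], [0, 0, 0]]' --gripper '[0.04, 0.04, 0.04, 0.04, 0.04, 0.04, 0.04, 0.04, 0.04, 0.04, 0.04]'

```text
time: 11.47
tool_pos: [0.4586, 0.1562, 0.0562]
tcp_rot: [-2.305, -2.133, 0.004]
wrist_force: [-0.7, 0.2, -0.2]
width: 0.469
grip_force: 0.0
```

jog_arm --turn '[[0, 0, 0], [0, 0, 0], [0, 0, 0], [0, 0, 0], [0, 0, 0], [0, 0, 0], [0, 0, 0]]' --delta_pos '[[0, 0, 0], [0, 0, 0], [0, 0, 0], [0, 0, 0], [0, 0, 0], [0, 0, 0], [0, 0, 0]]' --gripper '[0, 0, 0, 0, 0, 0, 0]' --grip_force 30

```text
time: 12.05
tool_pos: [0.4602, 0.1567, 0.0584]
tcp_rot: [2.305, 2.134, 0.002]
wrist_force: [-2.3, 0.4, 5.5]
width: 0.114
grip_force: 29.6
```

jog_arm --turn '[[0, 0, 0], [0, 0, 0], [0, 0, 0], [0, 0, 0], [0, 0, 0], [0, 0, 0], [0, 0, 0], [0, 0, 0], [0, 0, 0], [0, 0, 0], [0, 0, 0], [0, 0, 0], [0, 0, 0], [0, 0, 0], [0, 0, 0], [0, 0, 0], [0, 0, 0]]' --delta_pos '[[0, 0.0002, -0.0047], [0, 0.0007, -0.0047], [0, 0.0012, -0.0046], [0, 0.0017, -0.0044], [0, 0.0021, -0.0042], [0, 0.0026, -0.004], [0, 0.003, -0.0037], [0, 0.0033, -0.0033], [0, 0.0037, -0.003], [0, 0.004, -0.0026], [0, 0.0042, -0.0021], [0, 0.0044, -0.0017], [0, 0.0046, -0.0012], [0, 0.0047, -0.0007], [0, 0.0047, -0.0002], [0, 0, 0], [0, 0, 0]]' --gripper '[0, 0, 0, 0, 0, 0, 0, 0, 0, 0, 0, 0, 0, 0, 0, 0, 0]'

```text
time: 13.47
tool_pos: [0.506, 0.1527, 0.1049]
tcp_rot: [2.304, 2.133, 0.002]
wrist_force: [-4.2, -3.1, 6.0]
width: 0.113
grip_force: 31.5
```

```bash
python3 - <<'E'
from h import *
s,im=snap('wrist','w5.png'); print(s['tool_pos'],s['tcp_rot'],s['width'],s['wrist_force'],s['torque'])
b=snap('scene','sc5.png')[1][70:240,190:360]
cv2.imwrite('pics/m5.png',np.hstack([cv2.resize(im,(400,300)),cv2.resize(b,(300,300),interpolation=2)])[:,:,::-1])
E
```

```text
[0.50601706 0.15266068 0.10489248] [2.30388680e+00 2.13325063e+00 1.84176136e-03] 0.11256049365178004 [-4.24548295 -3.10992695  6.01100015] [-0.45860091  0.98738065  0.00121385]
```

View pics/m5.png

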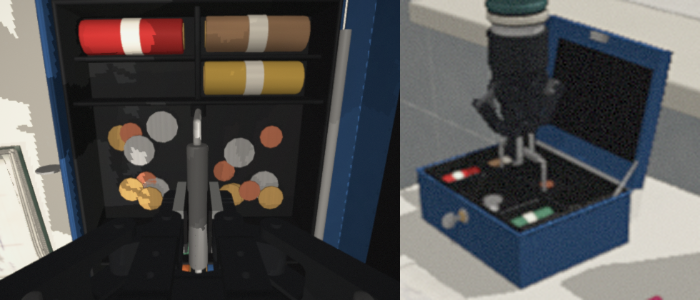

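The handle stands upright in the fingers and the tray is still seated with all its rolls. I tighten the grip and lift slowly.

jog_arm --turn '[[0, 0, 0], [0, 0, 0], [0, 0, 0], [0, 0, 0], [0, 0, 0], [0, 0, 0], [0, 0, 0], [0, 0, 0], [0, 0, 0], [0, 0, 0]]' --delta_pos '[[0, -0.001, 0], [0, 0, 0], [0, 0, 0], [0, 0, -0.001], [0, 0, -0.002], [0, 0, -0.003], [0, 0, -0.004], [0, 0, -0.004], [0, 0, -0.004], [0, 0, -0.002]]' --gripper '[0, 0, 0, 0, 0, 0, 0, 0, 0, 0]' --grip_force 80

```text
time: 14.4
tool_pos: [0.5036, 0.1532, 0.1231]
tcp_rot: [-2.305, -2.135, -0.0]
wrist_force: [-0.9, 0.2, -7.3]
width: 0.094
grip_force: 78.0
```

```bash
python3 - <<'E'
from h import *
s,im=snap('wrist','w6.png'); print(s['tool_pos'],s['tcp_rot'],s['width'],s['wrist_force'],s['torque'])
b=snap('scene','sc6.png')[1][70:240,190:360]
cv2.imwrite('pics/m6.png',np.hstack([cv2.resize(im,(400,300)),cv2.resize(b,(300,300),interpolation=2)])[:,:,::-1])
E
```

```text
[0.50363102 0.15321773 0.12306796] [-2.30501649e+00 -2.13453326e+00 -1.93476491e-04] 0.09359997820091065 [-0.93496789  0.160241   -7.2592782 ] [-0.07394838  0.26988834  0.11005275]
```

View pics/m6.png

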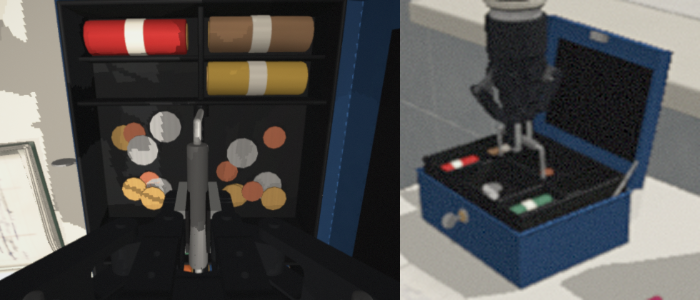

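The tray has risen freely and level, with a load of 7 N. I lift the rest of the way.

jog_arm --turn '[[0, 0, 0], [0, 0, 0], [0, 0, 0], [0, 0, 0], [0, 0, 0], [0, 0, 0], [0, 0, 0], [0, 0, 0], [0, 0, 0], [0, 0, 0], [0, 0, 0], [0, 0, 0], [0, 0, 0], [0, 0, 0], [0, 0, 0], [0, 0, 0], [0, 0, 0], [0, 0, 0], [0, 0, 0], [0, 0, 0]]' --delta_pos '[[0, 0, -0.002], [0, 0, -0.004], [0, 0, -0.006], [0, 0, -0.007], [0, 0, -0.007], [0, 0, -0.007], [0, 0, -0.007], [0, 0, -0.007], [0, 0, -0.007], [0, 0, -0.007], [0, 0, -0.007], [0, 0, -0.007], [0, 0, -0.007], [0, 0, -0.006], [0, 0, -0.004], [0, 0, -0.002], [0, 0, -0.001], [0, 0, 0], [0, 0, 0], [0, 0, 0]]' --gripper '[0, 0, 0, 0, 0, 0, 0, 0, 0, 0, 0, 0, 0, 0, 0, 0, 0, 0, 0, 0]'

```text
time: 16.17
tool_pos: [0.5033, 0.153, 0.217]
tcp_rot: [-2.305, -2.134, 0.001]
wrist_force: [0.5, 0.7, -6.1]
width: 0.095
grip_force: 78.0
```

jog_arm --turn '[[0, 0, 0], [0, 0, 0], [0, 0, 0], [0, 0, 0], [0, 0, 0], [0, 0, 0]]' --delta_pos '[[0, 0, 0], [0, 0, 0], [0, 0, 0], [0, 0, 0], [0, 0, 0], [0, 0, 0]]' --gripper '[0, 0, 0, 0, 0, 0]'

```text
time: 16.67
tool_pos: [0.5036, 0.1531, 0.2176]
tcp_rot: [-2.305, -2.134, 0.0]
wrist_force: [-0.1, 0.3, -7.0]
width: 0.093
grip_force: 78.0
```

```bash
python3 - <<'E'
from h import *
s,im=snap('wrist','w7.png'); print(s['tool_pos'],s['tcp_rot'],s['width'],s['wrist_force'],s['torque'])
b=snap('scene','sc7.png')[1][50:240,180:370]
cv2.imwrite('pics/m7.png',np.hstack([cv2.resize(im,(400,300)),cv2.resize(b,(400,400),interpolation=2)[50:350]])[:,:,::-1])
E
```

```text
[0.50360451 0.15307925 0.21756147] [-2.30530443e+00 -2.13425056e+00  3.73098359e-05] 0.0931604976923778 [-0.12364942  0.29228214 -7.01624175] [-0.0009118  -0.01513173 -0.01976113]
```

View pics/m7.png

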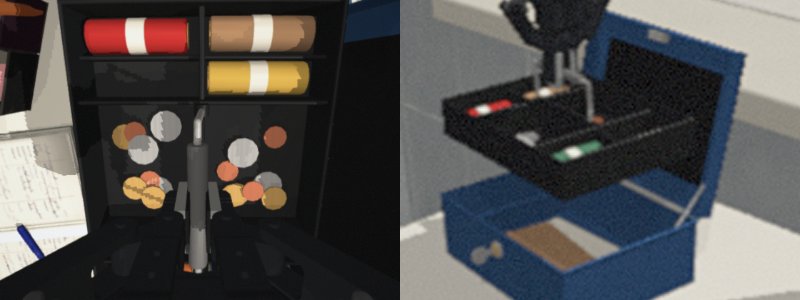

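The tray hangs level and steady. Its underside is at about 0.150 m, roughly 7 cm above the rim, and the slips are visible in the box.

```bash
python3 -c "
from workcell import ticket;print(ticket.finish_job())"
```

```text
the job is handed in; nothing more can be done
None
```

The job is handed in at about 17 s with no verdict returned: the highlighter lies on the desk beside the box at (0.445, -0.092), and the tray hangs level by its upright handle about 7 cm above the box's rim, with every roll in view still in place.

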